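# Set out the kiosk's drinks and condiments in their holders

## Task

Set out the counter for opening: stand the orange can in the orange holder, the green can in the green holder, the small shaker in the small black holder and the blue-capped sauce bottle in the blue oblong holder, lengthways like the holder. Each must stand upright on the floor of its holder, in any order; leave the yoghurt tub and the apple where they are.

Things in the scene. Friction and masses are not known exactly. Their poses are not given: they have to be found in the camera images.
- can_orange_mid (a point): orange drinks can, standing on the counter before the robot (the like at the far left behind belong to the room), 66 mm diameter, 115 mm high, silver lid with its body colour showing round it from above, about 0.35 kg. The point is its centre, half-way up (57 mm above its base); z is the can's axis, up
- can_green_mid (a point): green drinks can, standing on the counter before the robot (the like at the far left behind belong to the room), 66 mm diameter, 115 mm high, silver lid with its body colour showing round it from above, about 0.35 kg. The point is its centre, half-way up (57 mm above its base); z is the can's axis, up
- shaker_mid (a point): small glass shaker with a grey top, standing, 44 mm diameter up to 66 mm high, then a top 34 to 44 mm across, 90 mm high in all, about 0.1 kg. The point is its centre, half-way up (45 mm above its base); z up
- sauce_mid (a point): white sauce squeeze bottle with a blue cap, standing on the counter before the robot (the like at the far left belongs to the room), flat oval body 53 mm (x) by 87 mm (y) and about 147 mm high, above it the round blue cap 44 mm diameter from 147 to 174 mm above the base, which can be gripped; about 0.21 kg. The point is its centre, half-way up (87 mm above its base); y runs along the wide side of the body, z up
- holder_orange: orange holder, for the orange can: low, open round holder, fixed to the counter; outside 100 mm across the foot, 10 mm high, round recess 84 mm across with its floor 3 mm above the counter (thin white circle drawn on the floor). Origin: centre of its underside, at counter height; z up, yaw means nothing
- holder_green: green holder, for the green can: low, open round holder, fixed to the counter; outside 100 mm across the foot, 10 mm high, round recess 84 mm across with its floor 3 mm above the counter (thin white circle drawn on the floor). Origin: centre of its underside, at counter height; z up, yaw means nothing
- holder_black: small black holder, for the shaker: low, open round holder, fixed to the counter; outside 78 mm across the foot, 10 mm high, round recess 62 mm across with its floor 3 mm above the counter (thin white circle drawn on the floor). Origin: centre of its underside, at counter height; z up, yaw means nothing
- holder_blue: blue oblong holder, for the blue-capped sauce bottle: low, open, fixed to the counter; outside 80 mm (x) by 118 mm (y), 10 mm high, rectangular recess 66 mm (x) by 104 mm (y) with its floor 5 mm above the counter. Origin: centre of its underside, at counter height; y runs along its long side, z up
- yoghurt_mid (a point): blue and white yoghurt tub, 72 mm across, 71 mm high, a bystander standing at the robot's right, to be left alone. The point is its centre, half-way up
- apple_mid (a point): red apple, 77 mm across, 73 mm high, a bystander at the robot's left, to be left alone. The point is its centre, half-way up
Mind the look-alikes: they are no part of the job. Leave any pink, purple or yellow look-alike of the part that bears can_orange_mid alone.

How it is judged:
By the outcome, as a careful person would: the job done as asked, in the order asked, and still so for the second after the job is handed in, with the robot touching nothing.
It also fails if it takes over 118 s, if anything falls off the work surface, if the arm or the gripper's body presses on something with over 40 N, if the wrist force passes 120 N, or if a joint passes its speed limit or range.

## Robot

A 6-joint arm with a two-finger parallel gripper is mounted at the origin on a cart in front of the work surface, level with it; the furniture and walls round the work are solid. World frame = base frame: x ahead of the robot, y to its left, z up, the work surface at z = 0. Lengths are in m, angles in rad, forces in N, time in s.
With the tool pointing down it reaches from about 0.35 to 0.775 m from the base axis. Payload 7.3 kg.
Tool frame: the origin (TCP) lies at the very end of the fingers, on their centre line; the grasp point (between the pads) lies 19 mm behind it; z points along the fingers, y is the line along which they close (so a half turn about z gives the same grasp; the last joint's range is limited). The gripper opens to 92 mm and grips with 3 to 60 N. Pads are 19 mm wide; open, the fingers measure 130 mm over their backs; the gripper's body (75 mm by 190 mm) begins 47 mm behind the grasp point.
Start: joints at [1.172, 0.342, 1.524, -0, 1.275, -0.146], TCP at [0.131, 0.508, 0.205] pointing down, gripper open.
Joint ranges: [-2.53, 2.53], [-0.77, 2.02], [0.04, 2.7], [-1, 4.14], [0.28, 2.66], [-3.11, 3.11]. Speed limits (rad/s): [2.57, 2.57, 3.14, 3.14, 3.14, 3.14].

## Interface

Orientations are given as [roll, pitch, yaw] about the fixed x, y, z axes, in that order (R = Rz(yaw) Ry(pitch) Rx(roll)).
In Python, from cell import robot, read_camera, get_calibration gives the robot as it stands. The module is installed in compiled form; this text tells all that it offers.
- The arm moves only by the tool send_rows, never from a script. Its argument "plan" is a list of rows, each a list of 2 entries, a list of its own where there are three numbers: the shift along the tool's x, y, z as a fraction of full scale, then the turn, a rotation vector about the tool's x, y, z as a fraction of full scale. A call has exactly 10 rows; each row shifts and turns the commanded pose from where the row before left it, along the tool's axes as they then stand; what a row does not reach is not made up. Full scale, the value 1, is 0.025 m for a shift and 90 degrees for a turn. A row lasts 1/8 s, in which the tool goes at most 62.5 mm and 10.7 degrees, less where a joint would pass 70% of its speed; a pose out of reach is approached as far as the arm can. A call with a number of a shift or a turn outside -1 to 1 is refused whole. A call with a gripper value outside its range is refused whole. "gripper" is the opening, from -1 (shut) to 1 (fully open), so that 0 is half open, set as the call begins (left out, the last holds). The fingers move at their own pace and stop on an object; "force" is the grip in N (left out, the last holds). Time passes only in rows, so rows that do not move let the fingers close, or fill a call up. It gives the time, the measured TCP pose, the force, the opening and the grip force at its end, in the units of the state.
- robot.observe(): the state, without advancing time (a new reading comes with each control period).
- read_camera(name): name is "side" or "top"; returns (picture, depth): 400x640x3 uint8, blue, green, red; 400x640 float32, m along the optical axis (not along the pixel's ray), 0 where there is no reading.
- get_calibration(name): a dict with "intrinsics" (3x3 intrinsics, pixels), "rvec" (rotation vector, rad) and "tvec" (3), from world to camera coordinates, as OpenCV has them. Camera axes: x right, y down, z forward; pixel columns grow to the right and rows downward; lengths in m; the calibration is good to about 2 mm. A picture is of the moment at which its call begins. get_calibration takes no time and is no camera call.
- robot.hand_in(): hands the job in; it is judged then, once.
The state is a dict: "time": time; "qpos": joint angles; "qvel": joint speeds; "joint_efforts": joint torques, N m; "tool_pos": TCP position; "tool_rot": TCP orientation; "contact_force": force on the tool from outside, world axes, zero at the start; "torque": the same for the moment, N m; "opening": finger opening in m; "grip_force": force on a finger pad.
Only numpy, scipy, OpenCV 4.12 (cv2) and the standard library are available. Lean on these libraries where they do the work, as an engineer would, in place of code of your own. Each camera call takes 0.05 s, during which the arm holds its last target. There are 200 camera calls.

## Working session

There is one attempt and no reset: what is moved stays moved. The work goes in short steps, Python scripts to look and compute and a tool call to move; the robot and the scene stay as the last step left them, time stands still between calls to the robot, and variables do not carry over. Pictures are saved under pics/ and viewed, at most 14 in all, crops included, and the job is handed in when it is done.

Besides the shell and the picture viewer there is one more tool, called after "Call:" as name(argument=value, ...), one argument or row to a line, values as JSON. send_rows: Moves the arm, as the interface text tells. Shift numbers are shares of 0.025 m and turn numbers shares of 90 degrees, none past 1 either way. Its arguments: {"type":"object","properties":{"plan":{"type":"array"},"gripper":{"type":"number"},"force":{"type":"number"}},"required":["plan"]}

```bash
mkdir -p pics; python3 - <<'E'
from cell import robot, read_camera, get_calibration
import cv2,numpy as np
for n in("side","top"):
    p,d=read_camera(n);cv2.imwrite(f"pics/{n}0.png",p);np.save(f"{n}0.npy",d)
    c=get_calibration(n);R=cv2.Rodrigues(np.array(c["rvec"]))[0];print(n,c["intrinsics"],-R.T@np.array(c["tvec"]).ravel(),R)
print(robot.observe())
E
```

```text
side [[457.54421021   0.         321.01896752]
 [  0.         457.54421021 202.11778412]
 [  0.           0.           1.        ]] [-0.02620602 -1.07817021  1.04222983] [[ 0.89174686 -0.45252113 -0.00348695]
 [-0.28447821 -0.55457247 -0.78199842]
 [ 0.35193704  0.6983366  -0.62327066]]
top [[389.27243643   0.         324.28360793]
 [  0.         389.27243643 195.32451199]
 [  0.           0.           1.        ]] [ 0.13443244 -0.00525611  1.44499162] [[-0.04126237 -0.99914679  0.00176049]
 [-0.9677468   0.03952723 -0.24880459]
 [ 0.24852272 -0.01196997 -0.9685521 ]]
{'time': 0.1, 'qpos': array([ 1.17201079e+00,  3.42672965e-01,  1.52493892e+00,  4.34386496e-06,
        1.27537014e+00, -1.45985357e-01]), 'qvel': array([ 0.00083514, -0.00233231, -0.00470383, -0.00016858, -0.00123308,
       -0.00081732]), 'joint_efforts': array([ 9.80076184e-04, -4.32005453e+01, -2.44693655e+01,  7.18046352e-02,
        5.26025158e-02, -6.72931355e-05]), 'tool_pos': array([0.13112698, 0.50795663, 0.20469805]), 'tool_rot': array([-3.14021866e+00, -2.06218054e-04,  2.88879106e+00]), 'contact_force': array([ 0.62427051, -0.20675625,  0.44963032]), 'torque': array([-0.03589222,  0.00395354,  0.00388603]), 'grip_force': 0.0, 'opening': 0.09149870377388895}
```

View pics/top0.png

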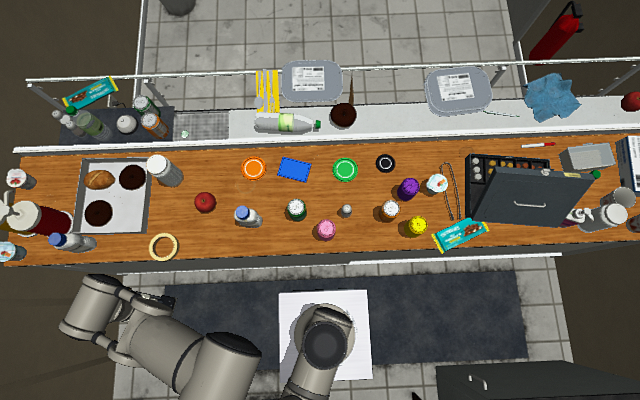

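View pics/side0.png

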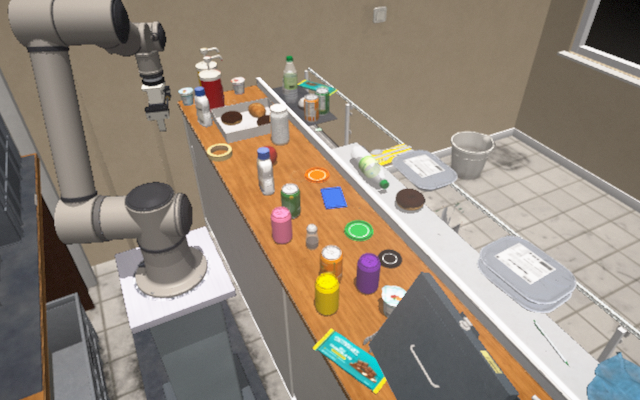

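```bash
python3 - <<'E'
import cv2,numpy as np
t=cv2.imread("pics/top0.png")[145:245,190:450];s=cv2.imread("pics/side0.png")[130:330,230:430]
cv2.imwrite("pics/c0.png",cv2.resize(t,None,fx=3,fy=3,interpolation=cv2.INTER_CUBIC))
cv2.imwrite("pics/c1.png",cv2.resize(s,None,fx=3,fy=3,interpolation=cv2.INTER_CUBIC))
E
```

```text
(no output)
```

View pics/c0.png

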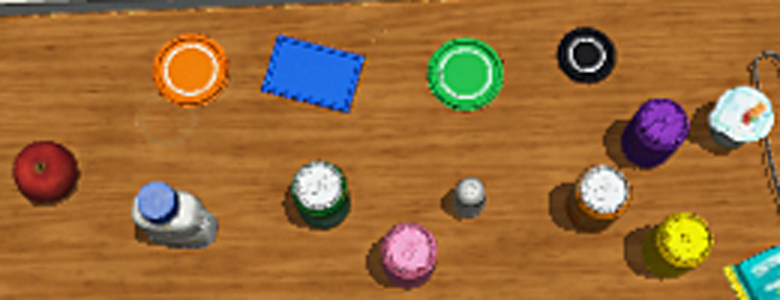

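View pics/c1.png

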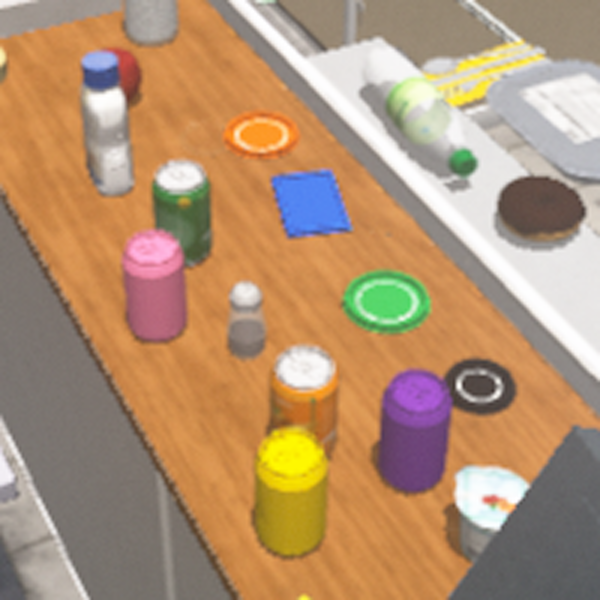

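The top view shows orange can lid (391,208), green can lid (297,207), shaker (346,209), blue cap (242,213). The look-alikes are pink (326,229), purple (408,188) and yellow (417,226); further bottles and cans sit at the far left (60,241), (150,120). Holders: orange (254,168), blue (294,169), green (345,170), black (385,163).

```bash
cat > h.py <<'E'
import cv2,numpy as np
from cell import robot, read_camera, get_calibration
def cam(n):
    c=get_calibration(n);R=cv2.Rodrigues(np.array(c["rvec"]))[0]
    return np.array(c["intrinsics"]),R,-R.T@np.array(c["tvec"]).ravel()
def plane(n,uv,z):
    K,R,C=cam(n);uv=np.atleast_2d(uv).astype(float)
    r=(R.T@np.linalg.inv(K)@np.c_[uv,np.ones(len(uv))].T).T
    return C+r*((z-C[2])/r[:,2])[:,None]
def cloud(n,d):
    K,R,C=cam(n);v,u=np.mgrid[:400,:640]
    r=np.stack([(u-K[0,2])/K[0,0],(v-K[1,2])/K[1,1],np.ones_like(d)],-1)*d[...,None]
    return r@R+C
E
python3 - <<'E'
from h import *
P={};I={}
for n in("top","side"):
    I[n]=cv2.imread(f"pics/{n}0.png");P[n]=cloud(n,np.load(f"{n}0.npy"))
    hsv=cv2.cvtColor(I[n],cv2.COLOR_BGR2HSV);p=P[n]
    near=(p[...,2]<.03)&(p[...,2]>-.02)&(p[...,0]>.3)&(p[...,0]<.8)&(abs(p[...,1])<.4)
    for k,lo,hi in(("orange",(5,180,150),(18,255,255)),("blue",(105,150,100),(125,255,255)),("green",(50,120,100),(80,255,255)),("black",(0,0,0),(180,255,60))):
        m=(cv2.inRange(hsv,lo,hi)>0)&near
        m=m.astype(np.uint8)*255
        m=cv2.morphologyEx(m,cv2.MORPH_CLOSE,np.ones((5,5)))
        for c in cv2.findContours(m,0,2)[0]:
            if cv2.contourArea(c)<80: continue
            q=plane(n,c[:,0],.009)[:,:2].astype(np.float32)
            r=cv2.minAreaRect(q*1000); e,_=cv2.minEnclosingCircle(q)
            print(n,k,np.round(r[0]),np.round(r[1]),round(r[2],1))
for k,c,z0,z1 in(("orange",(391,208),.10,.13),("green",(297,207),.10,.13),("shaker",(346,209),.06,.1),("cap",(242,213),.155,.19),("body",(242,213),.02,.14),("pink",(326,229),.1,.13),("purple",(408,186),.1,.13),("yellow",(418,225),.1,.13),("yog",(437,184),.04,.08),("apple",(205,202),.03,.08)):
    g=plane("top",c,(z0+z1)/2)[0]
    for n in("top","side"):
        p=P[n].reshape(-1,3);w=p[(abs(p[:,0]-g[0])<.055)&(abs(p[:,1]-g[1])<.055)&(p[:,2]>z0)&(p[:,2]<z1)]
        if len(w)<6: print(n,k,len(w));continue
        r=cv2.minAreaRect((w[:,:2]*1000).astype(np.float32));print(n,k,len(w),"ray",np.round(g[:2],3),"rect",np.round(r[0]),np.round(r[1]),round(r[2]),"zmax",round(w[:,2].max(),3))
E
```

```text
top orange [503.  -0.] [409. 797.] 0.0
top blue [612.  91.] [115.  78.] 72.9
top green [ 603. -108.] [93. 94.] 87.7
top black [ 623. -265.] [70. 74.] 85.7
side orange [621. 244.] [102.  98.] 62.8
side blue [609.  87.] [112.  72.] 72.6
side green [ 602. -111.] [90. 92.] 62.9
top orange 259 ray [ 0.42  -0.253] rect [ 420. -253.] [62. 60.] 42 zmax 0.12
side orange 314 ray [ 0.42  -0.253] rect [ 420. -259.] [62. 61.] 63 zmax 0.118
top green 255 ray [0.437 0.075] rect [438.  80.] [64. 61.] 89 zmax 0.123
side green 198 ray [0.437 0.075] rect [436.  77.] [59. 63.] 9 zmax 0.118
top shaker 82 ray [ 0.431 -0.098] rect [ 433. -100.] [32. 33.] 46 zmax 0.093
side shaker 134 ray [ 0.431 -0.098] rect [409. -84.] [31. 93.] 49 zmax 0.099
top cap 151 ray [0.411 0.256] rect [415. 255.] [42. 41.] 87 zmax 0.182
side cap 108 ray [0.411 0.256] rect [416. 252.] [43. 42.] 8 zmax 0.177
top body 244 ray [0.431 0.275] rect [413. 257.] [75. 49.] 89 zmax 0.14
side body 321 ray [0.431 0.275] rect [414. 250.] [63. 51.] 82 zmax 0.14
top pink 272 ray [ 0.356 -0.023] rect [361. -23.] [63. 63.] 88 zmax 0.121
side pink 239 ray [ 0.356 -0.023] rect [361. -28.] [62. 61.] 41 zmax 0.117
top purple 247 ray [ 0.498 -0.32 ] rect [ 477. -319.] [ 63. 108.] 62 zmax 0.121
side purple 332 ray [ 0.498 -0.32 ] rect [ 490. -311.] [ 62. 111.] 22 zmax 0.118
top yellow 268 ray [ 0.356 -0.341] rect [ 359. -343.] [65. 59.] 32 zmax 0.122
side yellow 371 ray [ 0.356 -0.341] rect [ 366. -327.] [102.  63.] 74 zmax 0.118
top yog 304 ray [ 0.516 -0.441] rect [ 519. -442.] [69. 71.] 54 zmax 0.079
side yog 417 ray [ 0.516 -0.441] rect [ 514. -431.] [75. 63.] 28 zmax 0.075
top apple 348 ray [0.484 0.416] rect [487. 420.] [73. 72.] 43 zmax 0.076
side apple 97 ray [0.484 0.416] rect [504. 410.] [68. 36.] 88 zmax 0.071
```

Call:
send_rows(
  plan=[
    [[0, 0, 0], [0, 0, -0.08]],
    [[0, 0, 0], [0, 0, -0.08]],
    [[-0.7, -1, -0.1], [0, 0, 0]],
    [[-0.7, -1, -0.1], [0, 0, 0]],
    [[-0.7, -1, -0.1], [0, 0, 0]],
    [[-0.7, -1, -0.1], [0, 0, 0]],
    [[-0.7, -1, -0.1], [0, 0, 0]],
    [[-0.7, -1, -0.1], [0, 0, 0]],
    [[-0.7, -1, -0.1], [0, 0, 0]],
    [[-0.7, -1, -0.1], [0, 0, 0]],
  ],
  gripper=1,
  force=25,
)

```text
time: 1.35
tool_pos: [0.2713, 0.3072, 0.2252]
tool_rot: [-3.141, -0.0, 3.14]
contact_force: [1.1, 0.1, -0.3]
opening: 0.0914
grip_force: 0.0
```

```bash
python3 - <<'E'
from h import *
S={}
for n in("top","side"):
    im=cv2.imread(f"pics/{n}0.png");p=cloud(n,np.load(f"{n}0.npy"));S[n]=p
    hsv=cv2.cvtColor(im,cv2.COLOR_BGR2HSV)
    for k,c,lo,hi in(("orange",(.618,.246),(5,200,180),(16,255,255)),("black",(.62,-.265),(0,0,0),(180,255,75))):
        near=(abs(p[...,0]-c[0])<.065)&(abs(p[...,1]-c[1])<.065)&(p[...,2]<.03)
        m=(cv2.inRange(hsv,lo,hi)>0)&near
        v,u=np.nonzero(cv2.morphologyEx(m.astype(np.uint8),cv2.MORPH_OPEN,np.ones((2,2))))
        q=(plane(n,np.c_[u,v],.009)[:,:2]*1000).astype(np.float32);r=cv2.minAreaRect(q);print(n,k,len(q),np.round(r[0]),np.round(r[1]),np.round((q.min(0)+q.max(0))/2))
b=[]
for n,off in(("top",(0,-.0015)),("side",(0,.0015))):
    q=S[n].reshape(-1,3);w=q[(abs(q[:,0]-.415)<.06)&(abs(q[:,1]-.254)<.065)&(q[:,2]>.03)&(q[:,2]<.13)];b.append(w[:,:2]+off)
    print(n,cv2.fitEllipse((w[:,:2]*1000).astype(np.float32)))
w=(np.vstack(b)*1000).astype(np.float32);h=cv2.convexHull(w);print(cv2.minAreaRect(w),cv2.fitEllipse(h))
print(h[:,0].round().tolist())
E
```

```text
top orange 297 [624. 245.] [94. 90.] [624. 245.]
top black 226 [ 619. -268.] [70. 74.] [ 619. -268.]
side orange 119 [626. 242.] [65. 92.] [621. 245.]Traceback (most recent call last):
  File "<stdin>", line 10, in <module>
    return umr_minimum(a, axis, None, out, keepdims, initial, where)
ValueError: zero-size array to reduction operation minimum which has no identity
```

Call:
send_rows(
  plan=[
    [[-0.66, -0.92, 0], [0, 0, 0]],
    [[-0.66, -0.92, 0], [0, 0, 0]],
    [[-0.66, -0.92, 0], [0, 0, 0]],
    [[-0.66, -0.92, 0], [0, 0, 0]],
    [[-0.66, -0.92, 0], [0, 0, 0]],
    [[-0.66, -0.92, 0], [0, 0, 0]],
    [[-0.66, -0.92, 0], [0, 0, 0]],
    [[-0.66, -0.92, 0], [0, 0, 0]],
    [[-0.66, -0.92, 0], [0, 0, 0]],
    [[-0.66, -0.92, 0], [0, 0, 0]],
  ],
)

```text
time: 2.6
tool_pos: [0.4359, 0.0771, 0.2251]
tool_rot: [3.141, -0.001, 3.14]
contact_force: [0.3, 0.3, -0.0]
opening: 0.092
grip_force: 0.0
```

Call:
send_rows(
  plan=[
    [[-0.04, 0.06, 0.9], [0, 0, 0]],
    [[0, 0, 0.9], [0, 0, 0]],
    [[0, 0, 0.9], [0, 0, 0]],
    [[0, 0, 0.9], [0, 0, 0]],
    [[0, 0, 0.9], [0, 0, 0]],
    [[0, 0, 0.9], [0, 0, 0]],
    [[0, 0, 0.6], [0, 0, 0]],
    [[0, 0, 0.3], [0, 0, 0]],
    [[0, 0, 0], [0, 0, 0]],
    [[0, 0, 0], [0, 0, 0]],
  ],
)

```text
time: 3.85
tool_pos: [0.4371, 0.0794, 0.0683]
tool_rot: [3.141, 0.001, 3.14]
contact_force: [-0.7, -0.3, 0.9]
opening: 0.0915
grip_force: 0.0
```

Call:
send_rows(
  plan=[
    [[0, 0, 0], [0, 0, 0]],
    [[0, 0, 0], [0, 0, 0]],
    [[0, 0, 0], [0, 0, 0]],
    [[0, 0, 0], [0, 0, 0]],
    [[0, 0, 0], [0, 0, 0]],
    [[0, 0, 0], [0, 0, 0]],
    [[0, 0, 0], [0, 0, 0]],
    [[0, 0, 0], [0, 0, 0]],
    [[0, 0, -0.2], [0, 0, 0]],
    [[0, 0, -0.3], [0, 0, 0]],
  ],
  gripper=-0.2,
  force=25,
)

```text
time: 5.1
tool_pos: [0.4357, 0.079, 0.0799]
tool_rot: [-3.141, -0.002, 3.14]
contact_force: [-0.5, -0.3, -4.5]
opening: 0.064
grip_force: 25.0
```

```bash
python3 - <<'E'
from h import *
S={}
for n in("top","side"):
    im=cv2.imread(f"pics/{n}0.png");p=cloud(n,np.load(f"{n}0.npy"));S[n]=p
    # white rings on holder floors
    for k,c in(("orange",(.622,.244)),("green",(.602,-.109)),("black",(.62,-.267))):
        near=(abs(p[...,0]-c[0])<.035)&(abs(p[...,1]-c[1])<.035)&(p[...,2]<.03)
        g=im.min(2); v,u=np.nonzero((g>115)&near)
        if len(u)<8: print(n,k,len(u));continue
        q=(plane(n,np.c_[u,v],.003)[:,:2]*1000).astype(np.float32);print(n,k,len(q),np.round(cv2.minEnclosingCircle(q)[0]),np.round(cv2.minEnclosingCircle(q)[1]))
b=[]
for n,off in(("top",(0,-.0015)),("side",(0,.0015))):
    q=S[n].reshape(-1,3);w=q[(abs(q[:,0]-.415)<.06)&(abs(q[:,1]-.254)<.065)&(q[:,2]>.03)&(q[:,2]<.13)];b.append(w[:,:2]+off)
w=(np.vstack(b)*1000).astype(np.float32);h=cv2.convexHull(w);print(cv2.minAreaRect(w),cv2.fitEllipse(h))
print(h[:,0].round().tolist())
E
```

```text
top orange 48 [627. 249.] 35.0
top green 55 [ 607. -107.] 35.0
top black 40 [ 625. -266.] 24.0
side orange 33 [623. 247.] 35.0
side green 88 [ 605. -106.] 36.0
side black 75 [ 624. -265.] 25.0
((414.33721923828125, 251.5276641845703), (81.27303314208984, 51.3165283203125), 82.12774658203125) ((414.2510986328125, 252.18026733398438), (54.79882049560547, 89.71096801757812), 174.15524291992188)
[[439.0, 240.0], [437.0, 285.0], [433.0, 288.0], [423.0, 291.0], [405.0, 294.0], [401.0, 290.0], [397.0, 286.0], [394.0, 279.0], [391.0, 269.0], [388.0, 246.0], [388.0, 232.0], [389.0, 226.0], [393.0, 220.0], [399.0, 214.0], [420.0, 210.0], [425.0, 213.0], [428.0, 216.0], [432.0, 221.0], [434.0, 224.0], [436.0, 226.0], [437.0, 228.0], [438.0, 238.0]]
```

Call:
send_rows(
  plan=[
    [[0, 0, -1], [0, 0, 0]],
    [[-0.2, -0.2, -1], [0, 0, 0]],
    [[-0.8, -0.9, 0], [0, 0, 0]],
    [[-0.9, -1, 0], [0, 0, 0]],
    [[-0.9, -1, 0], [0, 0, 0]],
    [[-0.9, -1, 0], [0, 0, 0]],
    [[-0.9, -1, 0], [0, 0, 0]],
    [[-0.9, -1, 0], [0, 0, 0]],
    [[-0.9, -0.9, 0], [0, 0, 0]],
    [[-0.36, -0.4, 0], [0, 0, 0]],
  ],
)

```text
time: 6.35
tool_pos: [0.6057, -0.1073, 0.1297]
tool_rot: [-3.141, -0.001, 3.139]
contact_force: [0.9, -0.4, -4.9]
opening: 0.0645
grip_force: 25.0
```

Call:
send_rows(
  plan=[
    [[0, -0.04, 0.5], [0, 0, 0]],
    [[0, 0, 0.5], [0, 0, 0]],
    [[0, 0, 0.5], [0, 0, 0]],
    [[0, 0, 0.4], [0, 0, 0]],
    [[0, 0, 0.2], [0, 0, 0]],
    [[0, 0, 0], [0, 0, 0]],
    [[0, 0, 0], [0, 0, 0]],
    [[0, 0, 0], [0, 0, 0]],
    [[0, 0, 0], [0, 0, 0]],
    [[0, 0, 0], [0, 0, 0]],
  ],
)

```text
time: 7.6
tool_pos: [0.6055, -0.1069, 0.0779]
tool_rot: [3.142, 0.0, 3.14]
contact_force: [0.4, -0.6, -3.1]
opening: 0.0646
grip_force: 25.0
```

```bash
python3 - <<'E'
from h import *
from scipy.optimize import least_squares
W=[]
for n in("top","side"):
    p,d=read_camera(n);cv2.imwrite(f"pics/{n}1.png",p);np.save(f"{n}1.npy",d)
    q=np.vstack([cloud(n,np.load(f"{n}{i}.npy")).reshape(-1,3) for i in(0,1)]);W.append(q[(abs(q[:,0]-.415)<.06)&(abs(q[:,1]-.254)<.065)&(q[:,2]>.02)&(q[:,2]<.18)])
for lo,hi in((.03,.07),(.07,.11),(.03,.11),(.11,.125),(.125,.14)):
    s=[w[(w[:,2]>lo)&(w[:,2]<hi)][:,:2] for w in W]
    def f(x):
        o=[]
        for w,c in zip(s,(x[:2],x[2:4])):
            e=w-c;C,S=np.cos(x[4]),np.sin(x[4]);a=(e[:,0]*C+e[:,1]*S)/x[5];b=(-e[:,0]*S+e[:,1]*C)/x[6]
            o.append((np.sqrt(a*a+b*b)-1)*.03)
        return np.r_[o[0],o[1],(x[:2]-x[2:4])*3, (x[5:]-[.0265,.0435])*5]
    r=least_squares(f,[.414,.254,.414,.251,0,.0265,.0435],loss="soft_l1",f_scale=.002,diff_step=1e-4)
    print(lo,hi,[len(w) for w in s],r.x.round(3),"yaw deg",np.degrees(r.x[4]).round(1),r.cost)
E
```

```text
0.03 0.07 [97, 307] [ 0.424  0.266  0.424  0.266 -0.361  0.032  0.052] yaw deg -20.7 0.000610371297878403
0.07 0.11 [69, 263] [ 0.421  0.263  0.421  0.262 -0.293  0.03   0.048] yaw deg -16.8 0.0004450942759469167
0.03 0.11 [166, 570] [ 0.431  0.277  0.431  0.278 -0.432  0.034  0.066] yaw deg -24.8 0.0008915066817548112
0.11 0.125 [65, 124] [ 0.418  0.259  0.418  0.259 -0.183  0.027  0.043] yaw deg -10.5 0.0002706715614977588
0.125 0.14 [145, 162] [ 0.426  0.265  0.427  0.267 -0.583  0.027  0.044] yaw deg -33.4 0.001219050585266692
```

```bash
python3 - <<'E'
from h import *
from scipy.optimize import least_squares
t=cv2.imread("pics/top1.png");s=cv2.imread("pics/side1.png")
a=cv2.resize(t[185:240,215:285],None,fx=6,fy=6,interpolation=cv2.INTER_CUBIC);b=cv2.resize(s[140:200,245:290],(330,440),interpolation=cv2.INTER_CUBIC)
c=cv2.resize(s[190:270,310:410],(400,330),interpolation=cv2.INTER_CUBIC)
o=np.zeros((560,800,3),np.uint8);o[:330,:420]=a;o[:440,440:770]=b;o[330:560,:400]=c[:230];cv2.imwrite("pics/c2.png",o)
W=[]
for n in("top","side"):
    q=np.vstack([cloud(n,np.load(f"{n}{i}.npy")).reshape(-1,3) for i in(0,1)]);W.append(q[(abs(q[:,0]-.415)<.06)&(abs(q[:,1]-.254)<.065)&(q[:,2]>.02)&(q[:,2]<.18)])
for lo,hi in((.03,.07),(.07,.11),(.03,.11),(.11,.13)):
    s=[w[(w[:,2]>lo)&(w[:,2]<hi)][:,:2] for w in W]
    for yaw in np.radians([-20,-10,-5,0,5,10,20]):
        m=[]
        for w,c in zip(s,((.415,.255),(.415,.251))):
            e=w-c;C,S=np.cos(yaw),np.sin(yaw);m.append((np.hypot((e[:,0]*C+e[:,1]*S)/.0265,(-e[:,0]*S+e[:,1]*C)/.0435)-1)*.033)
        print(lo,round(np.degrees(yaw)),[ (round(1000*np.median(abs(x)),1),round(1000*x.mean(),1)) for x in m])
E
```

```text
0.03 -20 [(np.float64(3.1), np.float64(-1.1)), (np.float64(4.3), np.float64(-3.9))]
0.03 -10 [(np.float64(1.7), np.float64(-1.3)), (np.float64(3.8), np.float64(-4.1))]
0.03 -5 [(np.float64(1.1), np.float64(-1.3)), (np.float64(3.7), np.float64(-4.0))]
0.03 0 [(np.float64(1.5), np.float64(-1.2)), (np.float64(3.6), np.float64(-3.8))]
0.03 5 [(np.float64(2.3), np.float64(-1.1)), (np.float64(3.8), np.float64(-3.5))]
0.03 10 [(np.float64(3.2), np.float64(-0.9)), (np.float64(3.9), np.float64(-3.1))]
0.03 20 [(np.float64(4.3), np.float64(-0.4)), (np.float64(4.9), np.float64(-2.1))]
0.07 -20 [(np.float64(3.5), np.float64(-2.1)), (np.float64(4.7), np.float64(-3.9))]
0.07 -10 [(np.float64(1.9), np.float64(-1.8)), (np.float64(3.6), np.float64(-4.1))]
0.07 -5 [(np.float64(1.4), np.float64(-1.6)), (np.float64(3.6), np.float64(-4.0))]
0.07 0 [(np.float64(1.5), np.float64(-1.5)), (np.float64(3.5), np.float64(-3.8))]
0.07 5 [(np.float64(2.2), np.float64(-1.4)), (np.float64(3.5), np.float64(-3.5))]
0.07 10 [(np.float64(3.0), np.float64(-1.4)), (np.float64(3.8), np.float64(-3.1))]
0.07 20 [(np.float64(
[... 523 characters left out ...]
(np.float64(3.8), np.float64(-3.1))]
0.03 20 [(np.float64(4.2), np.float64(-0.8)), (np.float64(4.7), np.float64(-2.1))]
0.11 -20 [(np.float64(4.2), np.float64(-3.1)), (np.float64(6.0), np.float64(-5.5))]
0.11 -10 [(np.float64(3.6), np.float64(-3.4)), (np.float64(5.4), np.float64(-5.8))]
0.11 -5 [(np.float64(3.2), np.float64(-3.4)), (np.float64(5.3), np.float64(-5.8))]
0.11 0 [(np.float64(3.4), np.float64(-3.4)), (np.float64(5.6), np.float64(-5.7))]
0.11 5 [(np.float64(3.6), np.float64(-3.3)), (np.float64(5.3), np.float64(-5.5))]
0.11 10 [(np.float64(4.1), np.float64(-3.2)), (np.float64(5.3), np.float64(-5.2))]
0.11 20 [(np.float64(4.7), np.float64(-2.7)), (np.float64(5.1), np.float64(-4.4))]
```

View pics/c2.png

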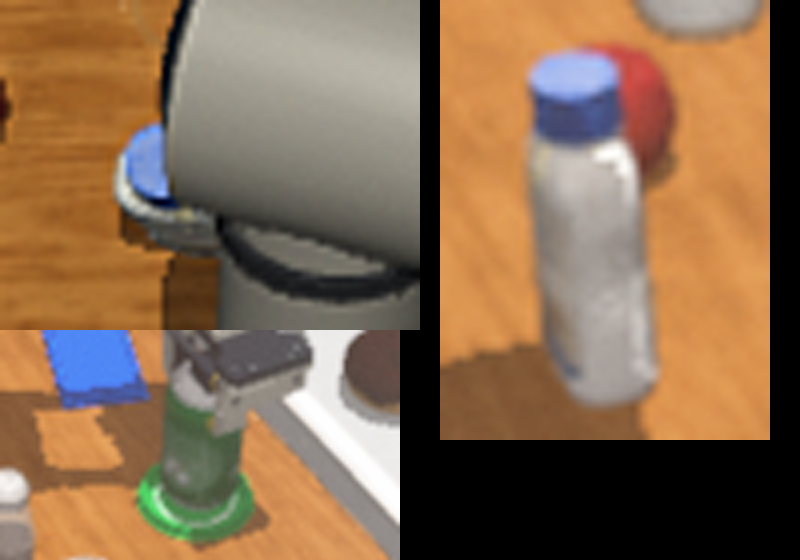

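Call:
send_rows(
  plan=[
    [[0, 0, 0.1], [0, 0, 0]],
    [[0, 0, 0.1], [0, 0, 0]],
    [[0, 0, 0.03], [0, 0, 0]],
    [[0, 0, 0], [0, 0, 0]],
    [[0, 0, 0], [0, 0, 0]],
    [[0, 0, 0], [0, 0, 0]],
    [[0, 0, 0], [0, 0, 0]],
    [[0, 0, 0], [0, 0, 0]],
    [[0, 0, 0], [0, 0, 0]],
    [[0, 0, 0], [0, 0, 0]],
  ],
)

```text
time: 8.95
tool_pos: [0.6054, -0.1069, 0.0721]
tool_rot: [3.141, -0.0, 3.14]
contact_force: [-0.3, 1.4, -4.0]
opening: 0.0643
grip_force: 25.0
```

The crop shows the green can inside its holder's rim, centred. The bottle yaw is about -4°, the blue holder's -17°. Releasing the can.

Call:
send_rows(
  plan=[
    [[0, 0, 0], [0, 0, 0]],
    [[0, 0, 0], [0, 0, 0]],
    [[0, 0, 0], [0, 0, 0]],
    [[0, 0, 0], [0, 0, 0]],
    [[0, 0, 0], [0, 0, 0]],
    [[0, 0, -0.8], [0, 0, 0]],
    [[0, 0, -1], [0, 0, 0]],
    [[0, 0, -1], [0, 0, 0]],
    [[0, 0, -1], [0, 0, 0]],
    [[0.5, -0.4, -0.6], [0, 0, 0]],
  ],
  gripper=1,
)

```text
time: 10.2
tool_pos: [0.5932, -0.1168, 0.1832]
tool_rot: [-3.141, 0.002, 3.141]
contact_force: [-0.6, -0.5, 0.3]
opening: 0.0921
grip_force: 0.0
```

Call:
send_rows(
  plan=[
    [[0.8, -0.6, 0], [0, 0, 0]],
    [[0.8, -0.6, 0], [0, 0, 0]],
    [[0.8, -0.6, 0], [0, 0, 0]],
    [[0.8, -0.6, 0], [0, 0, 0]],
    [[0.8, -0.6, 0], [0, 0, 0]],
    [[0.8, -0.6, 0], [0, 0, 0]],
    [[0.8, -0.6, 0], [0, 0, 0]],
    [[0.8, -0.6, 0], [0, 0, 0]],
    [[0.5, -0.74, 0], [0, 0, 0]],
    [[0, 0, 0], [0, 0, 0]],
  ],
)

```text
time: 11.45
tool_pos: [0.4186, -0.256, 0.1818]
tool_rot: [3.141, -0.001, 3.137]
contact_force: [0.5, -0.5, -0.1]
opening: 0.0916
grip_force: 0.0
```

```bash
python3 - <<'E'
from h import *
print(robot.observe()["tool_pos"],robot.observe()["opening"])
for n in("top","side"):
    p,d=read_camera(n);cv2.imwrite(f"pics/{n}2.png",p);q=cloud(n,d).reshape(-1,3)
    for c in((.606,-.107),(.42,-.256)):
        w=q[(abs(q[:,0]-c[0])<.05)&(abs(q[:,1]-c[1])<.05)&(q[:,2]>.1)&(q[:,2]<.128)]
        if len(w)>20:print(n,len(w),[np.round(x,1) for x in cv2.minAreaRect((w[:,:2]*1000).astype(np.float32))],np.percentile(w[:,2],95))
E
```

```text
[ 0.41863862 -0.25600433  0.18183721] 0.0916165559869397
top 246 [array([ 604.7, -108. ]), array([62.3, 60. ]), np.float64(87.7)] 0.11991111415309957
side 219 [array([ 608.9, -109.6]), array([59.9, 59.9]), np.float64(27.7)] 0.11712255463541403
side 309 [array([ 419.5, -258.1]), array([61.2, 60.8]), np.float64(21.4)] 0.1140240206778321
```

Call:
send_rows(
  plan=[
    [[-0.04, 0, 0.9], [0, 0, 0]],
    [[0, 0, 0.9], [0, 0, 0]],
    [[0, 0, 0.9], [0, 0, 0]],
    [[0, 0, 0.9], [0, 0, 0]],
    [[0, 0, 0.7], [0, 0, 0]],
    [[0, 0, 0.25], [0, 0, 0]],
    [[0, 0, 0], [0, 0, 0]],
    [[0, 0, 0], [0, 0, 0]],
    [[0, 0, 0], [0, 0, 0]],
    [[0, 0, 0], [0, 0, 0]],
  ],
)

```text
time: 12.8
tool_pos: [0.4214, -0.2552, 0.0687]
tool_rot: [-3.141, 0.001, 3.14]
contact_force: [-0.6, -0.1, 0.1]
opening: 0.0919
grip_force: 0.0
```

Call:
send_rows(
  plan=[
    [[0, 0, 0], [0, 0, 0]],
    [[0, 0, 0], [0, 0, 0]],
    [[0, 0, 0], [0, 0, 0]],
    [[0, 0, 0], [0, 0, 0]],
    [[0, 0, 0], [0, 0, 0]],
    [[0, 0, 0], [0, 0, 0]],
    [[0, 0, 0], [0, 0, 0]],
    [[0, 0, -0.3], [0, 0, 0]],
    [[0, 0, -0.7], [0, 0, 0]],
    [[0, 0, -1], [0, 0, 0]],
  ],
  gripper=-0.2,
)

```text
time: 14.05
tool_pos: [0.4205, -0.255, 0.1182]
tool_rot: [3.141, -0.002, 3.14]
contact_force: [0.7, 0.1, -3.9]
opening: 0.0636
grip_force: 25.0
```

Call:
send_rows(
  plan=[
    [[0, 0.5, -1], [0, 0, 0]],
    [[-0.2, 0.9, -1], [0, 0, 0]],
    [[-0.4, 1, -1], [0, 0, 0]],
    [[-0.4, 1, 0], [0, 0, 0]],
    [[-0.4, 1, 0], [0, 0, 0]],
    [[-0.4, 1, 0], [0, 0, 0]],
    [[-0.4, 1, 0], [0, 0, 0]],
    [[-0.4, 1, 0], [0, 0, 0]],
    [[-0.4, 1, 0], [0, 0, 0]],
    [[-0.4, 1, 0], [0, 0, 0]],
  ],
)

```text
time: 15.3
tool_pos: [0.5066, -0.0197, 0.1932]
tool_rot: [-3.141, -0.0, 3.14]
contact_force: [-0.4, 0.8, -4.7]
opening: 0.0638
grip_force: 25.0
```

Call:
send_rows(
  plan=[
    [[-0.5, 1, 0], [0, 0, 0]],
    [[-0.5, 1, 0], [0, 0, 0]],
    [[-0.5, 1, 0], [0, 0, 0]],
    [[-0.5, 1, 0], [0, 0, 0]],
    [[-0.5, 1, 0], [0, 0, 0]],
    [[-0.5, 1, 0], [0, 0, 0]],
    [[-0.5, 1, 0], [0, 0, 0]],
    [[-0.5, 1, 0], [0, 0, 0]],
    [[-0.4, 1, 0], [0, 0, 0]],
    [[-0.36, 1, 0], [0, 0, 0]],
  ],
)

```text
time: 16.55
tool_pos: [0.6261, 0.2299, 0.1927]
tool_rot: [-3.141, -0.001, 3.14]
contact_force: [-0.0, -0.2, -4.0]
opening: 0.0638
grip_force: 25.0
```

Call:
send_rows(
  plan=[
    [[0.03, 0.7, 0.2], [0, 0, 0]],
    [[0, 0, 0.9], [0, 0, 0]],
    [[0, 0, 0.9], [0, 0, 0]],
    [[0, 0, 0.8], [0, 0, 0]],
    [[0, 0, 0.6], [0, 0, 0]],
    [[0, 0, 0.5], [0, 0, 0]],
    [[0, 0, 0.4], [0, 0, 0]],
    [[0, 0, 0.3], [0, 0, 0]],
    [[0, 0, 0.2], [0, 0, 0]],
    [[0, 0, 0], [0, 0, 0]],
  ],
)

```text
time: 17.8
tool_pos: [0.6251, 0.2471, 0.0731]
tool_rot: [-3.142, -0.0, 3.14]
contact_force: [0.6, 0.1, -4.0]
opening: 0.064
grip_force: 25.0
```

Call:
send_rows(
  plan=[
    [[0, 0, 0], [0, 0, 0]],
    [[0, 0, 0], [0, 0, 0]],
    [[0, 0, 0], [0, 0, 0]],
    [[0, 0, 0], [0, 0, 0]],
    [[0, 0, 0], [0, 0, 0]],
    [[0, 0, -0.8], [0, 0, 0]],
    [[0, 0, -1], [0, 0, 0]],
    [[0, 0, -1], [0, 0, 0]],
    [[0, 0, -1], [0, 0, 0]],
    [[0.5, -0.8, -0.6], [0, 0, 0]],
  ],
  gripper=1,
)

```text
time: 19.05
tool_pos: [0.6132, 0.2279, 0.1845]
tool_rot: [3.141, 0.002, 3.142]
contact_force: [-0.1, -0.2, -0.8]
opening: 0.0916
grip_force: 0.0
```

Call:
send_rows(
  plan=[
    [[0.55, -1, 0], [0, 0, 0]],
    [[0.55, -1, 0], [0, 0, 0]],
    [[0.55, -1, 0], [0, 0, 0]],
    [[0.55, -1, 0], [0, 0, 0]],
    [[0.55, -1, 0], [0, 0, 0]],
    [[0.55, -1, 0], [0, 0, 0]],
    [[0.55, -1, 0], [0, 0, 0]],
    [[0.55, -1, 0], [0, 0, 0]],
    [[0.55, -1, 0], [0, 0, 0]],
    [[0.55, -1, 0], [0, 0, 0]],
  ],
)

```text
time: 20.3
tool_pos: [0.4743, -0.0234, 0.1835]
tool_rot: [-3.142, 0.001, 3.14]
contact_force: [-0.4, -0.5, 1.4]
opening: 0.0919
grip_force: 0.0
```

Call:
send_rows(
  plan=[
    [[0.6, -1, 0], [0, 0, 0]],
    [[0.6, -1, 0], [0, 0, 0]],
    [[0.55, -1, 0], [0, 0, 0]],
    [[0, -0.1, 0], [0, 0, 0]],
    [[0, 0, 0], [0, 0, 0.1]],
    [[0, 0, 0], [0, 0, 0.1]],
    [[0, 0, 0], [0, 0, 0.1]],
    [[0, 0, 0], [0, 0, 0.1]],
    [[0, 0, 0], [0, 0, 0.1]],
    [[0, 0, 0], [0, 0, 0]],
  ],
)

```text
time: 21.55
tool_pos: [0.4313, -0.0995, 0.1834]
tool_rot: [3.141, 0.0, 2.357]
contact_force: [0.4, 0.1, -0.6]
opening: 0.0918
grip_force: 0.0
```

```bash
python3 - <<'E'
from h import *
print(robot.observe()["tool_pos"],robot.observe()["opening"])
for n in("top","side"):
    p,d=read_camera(n);cv2.imwrite(f"pics/{n}3.png",p);q=cloud(n,d).reshape(-1,3)
    for c,z0,z1 in(((.606,-.107),.1,.128),((.625,.247),.1,.128),((.432,-.099),.06,.1)):
        w=q[(abs(q[:,0]-c[0])<.05)&(abs(q[:,1]-c[1])<.037)&(q[:,2]>z0)&(q[:,2]<z1)]
        if len(w)>20:print(n,len(w),[np.round(x,1) for x in cv2.minAreaRect((w[:,:2]*1000).astype(np.float32))],np.percentile(w[:,2],95))
cv2.imwrite("pics/c3.png",cv2.resize(p[130:330,230:430],None,fx=3,fy=3,interpolation=cv2.INTER_CUBIC))
E
```

```text
[ 0.43133928 -0.09947241  0.18335147] 0.0917939432272135
top 246 [array([623.1, 245.4]), array([59.4, 63.8]), np.float64(18.4)] 0.12077638788942985
side 244 [array([ 606.1, -112.1]), array([64.6, 58.9]), np.float64(29.2)] 0.11764551539089976
side 114 [array([ 432.2, -104.3]), array([34.4, 31.8]), np.float64(63.2)] 0.08818242623825816
```

View pics/c3.png

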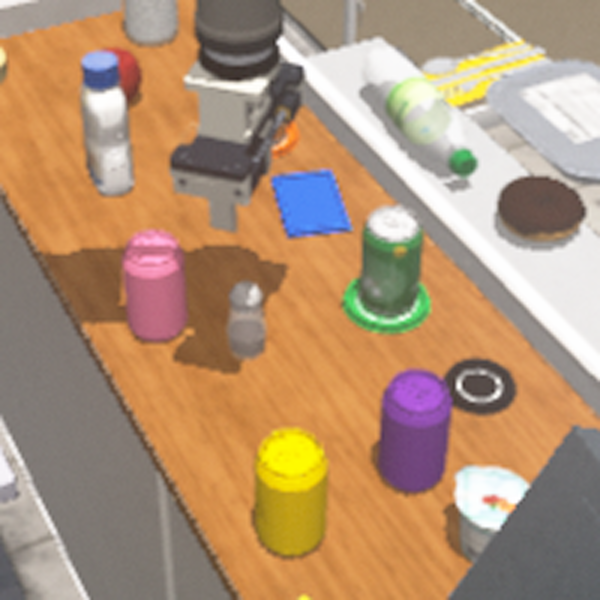

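The side crop shows the green can standing in its holder at (392,260), and the shaker at (247,320) clear of its neighbours.

Call:
send_rows(
  plan=[
    [[-0.08, -0.06, 0.8], [0, 0, 0]],
    [[0, 0, 0.9], [0, 0, 0]],
    [[0, 0, 0.9], [0, 0, 0]],
    [[0, 0, 0.9], [0, 0, 0]],
    [[0, 0, 0.9], [0, 0, 0]],
    [[0, 0, 0.7], [0, 0, 0]],
    [[0, 0, 0.4], [0, 0, 0]],
    [[0, 0, 0.22], [0, 0, 0]],
    [[0, 0, 0], [0, 0, 0]],
    [[0, 0, 0], [0, 0, 0]],
  ],
)

```text
time: 22.9
tool_pos: [0.4317, -0.1027, 0.0408]
tool_rot: [3.141, 0.001, 2.355]
contact_force: [0.4, -0.4, -1.0]
opening: 0.0918
grip_force: 0.0
```

Call:
send_rows(
  plan=[
    [[0, 0, 0], [0, 0, 0]],
    [[0, 0, 0], [0, 0, 0]],
    [[0, 0, 0], [0, 0, 0]],
    [[0, 0, 0], [0, 0, 0]],
    [[0, 0, 0], [0, 0, 0]],
    [[0, 0, 0], [0, 0, 0]],
    [[0, 0, 0], [0, 0, 0]],
    [[0, 0, 0], [0, 0, 0]],
    [[0, 0, 0], [0, 0, 0]],
    [[0, 0, 0], [0, 0, 0]],
  ],
  gripper=-0.6,
  force=15,
)

```text
time: 24.15
tool_pos: [0.4312, -0.1025, 0.0403]
tool_rot: [3.142, -0.0, 2.355]
contact_force: [-0.4, -1.3, -0.6]
opening: 0.0325
grip_force: 14.9
```

Call:
send_rows(
  plan=[
    [[0, 0, -0.3], [0, 0, 0]],
    [[0, 0, -0.7], [0, 0, 0]],
    [[0, 0, -0.7], [0, 0, 0]],
    [[0, 0, -0.7], [0, 0, 0]],
    [[0, 0, -0.7], [0, 0, 0]],
    [[0, 0, 0], [0, 0, -0.1]],
    [[0, 0, 0], [0, 0, -0.1]],
    [[0, 0, 0], [0, 0, -0.1]],
    [[0, 0, 0], [0, 0, -0.1]],
    [[0, 0, 0], [0, 0, -0.1]],
  ],
)

```text
time: 25.4
tool_pos: [0.4312, -0.1025, 0.1182]
tool_rot: [3.142, 0.0, -3.138]
contact_force: [-0.2, -0.0, -1.0]
opening: 0.0329
grip_force: 14.9
```

```bash
python3 - <<'E'
from h import *
print(robot.observe()["tool_pos"],robot.observe()["opening"])
p,d=read_camera("side")
cv2.imwrite("pics/c4.png",cv2.resize(p[170:270,270:370],None,fx=5,fy=5,interpolation=cv2.INTER_CUBIC))
E
```

```text
[ 0.43116803 -0.10251565  0.11818406] 0.03293202111720928
```

View pics/c4.png

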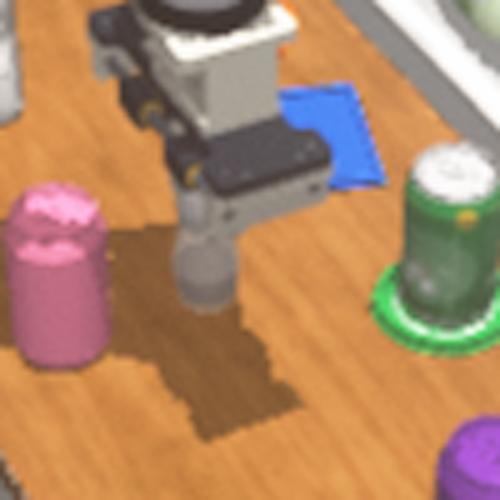

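Shaker held upright by the neck, at (205,270) in the crop.

Call:
send_rows(
  plan=[
    [[-0.4, -0.3, 0], [0, 0, 0]],
    [[-0.8, -0.7, 0], [0, 0, 0]],
    [[-0.9, -0.7, 0], [0, 0, 0]],
    [[-0.9, -0.8, 0], [0, 0, 0]],
    [[-0.9, -0.8, 0], [0, 0, 0]],
    [[-0.9, -0.8, 0], [0, 0, 0]],
    [[-0.9, -0.8, 0], [0, 0, 0]],
    [[-0.9, -0.7, 0], [0, 0, 0]],
    [[-0.8, -0.6, 0], [0, 0, 0]],
    [[-0.33, -0.32, 0], [0, 0, 0]],
  ],
)

```text
time: 26.7
tool_pos: [0.6254, -0.2672, 0.1172]
tool_rot: [-3.141, 0.0, 3.136]
contact_force: [-0.1, 0.3, -2.3]
opening: 0.0329
grip_force: 14.9
```

Call:
send_rows(
  plan=[
    [[0, 0, 0.4], [0, 0, 0]],
    [[0, 0, 0.5], [0, 0, 0]],
    [[0, 0, 0.5], [0, 0, 0]],
    [[0, 0, 0.4], [0, 0, 0]],
    [[0, 0, 0.2], [0, 0, 0]],
    [[0, 0, 0], [0, 0, 0]],
    [[0, 0, 0], [0, 0, 0]],
    [[0, 0, 0], [0, 0, 0]],
    [[0, 0, 0], [0, 0, 0]],
    [[0, 0, 0], [0, 0, 0]],
  ],
)

```text
time: 27.95
tool_pos: [0.6243, -0.2659, 0.0679]
tool_rot: [-3.142, 0.0, 3.14]
contact_force: [0.6, -0.3, -0.1]
opening: 0.0327
grip_force: 14.9
```

```bash
python3 - <<'E'
from h import *
p,d=read_camera("side")
cv2.imwrite("pics/c5.png",cv2.resize(p[210:310,340:440],None,fx=5,fy=5,interpolation=cv2.INTER_CUBIC))
E
```

```text
(no output)
```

View pics/c5.png

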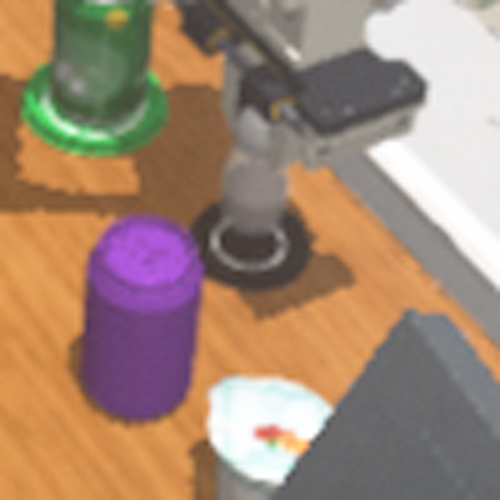

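The shaker hangs just over the black holder, centred on the ring at about (250,243) in the crop.

Call:
send_rows(
  plan=[
    [[0, 0, 0.3], [0, 0, 0]],
    [[0, 0, 0.3], [0, 0, 0]],
    [[0, 0, 0.2], [0, 0, 0]],
    [[0, 0, 0.13], [0, 0, 0]],
    [[0, 0, 0], [0, 0, 0]],
    [[0, 0, 0], [0, 0, 0]],
    [[0, 0, 0], [0, 0, 0]],
    [[0, 0, 0], [0, 0, 0]],
    [[0, 0, 0], [0, 0, 0]],
    [[0, 0, 0], [0, 0, 0]],
  ],
)

```text
time: 29.25
tool_pos: [0.6243, -0.2659, 0.0446]
tool_rot: [-3.142, 0.0, 3.14]
contact_force: [0.0, 0.9, -1.3]
opening: 0.0328
grip_force: 14.9
```

Call:
send_rows(
  plan=[
    [[0, 0, 0], [0, 0, 0]],
    [[0, 0, 0], [0, 0, 0]],
    [[0, 0, 0], [0, 0, 0]],
    [[0, 0, 0], [0, 0, 0]],
    [[0, 0, 0], [0, 0, 0]],
    [[0, 0, 0], [0, 0, 0]],
    [[0, 0, -0.8], [0, 0, 0]],
    [[0, 0, -1], [0, 0, 0]],
    [[0, 0, -1], [0, 0, 0]],
    [[0, 0, -1], [0, 0, 0]],
  ],
  gripper=1,
)

```text
time: 30.5
tool_pos: [0.6242, -0.2658, 0.1404]
tool_rot: [3.142, -0.0, 3.14]
contact_force: [-0.6, -0.3, -0.1]
opening: 0.0915
grip_force: 0.0
```

Call:
send_rows(
  plan=[
    [[0, 0.2, -1], [0, 0, 0]],
    [[0.4, 1, -1], [0, 0, 0]],
    [[0.4, 1, -1], [0, 0, 0]],
    [[0.4, 1, -0.6], [0, 0, 0]],
    [[0.4, 1, 0], [0, 0, 0]],
    [[0.4, 1, 0], [0, 0, 0]],
    [[0.4, 1, 0], [0, 0, 0]],
    [[0.4, 1, 0], [0, 0, 0]],
    [[0.4, 1, 0], [0, 0, 0]],
    [[0.4, 1, 0], [0, 0, 0]],
  ],
)

```text
time: 31.75
tool_pos: [0.5342, -0.0349, 0.2297]
tool_rot: [3.142, 0.0, 3.14]
contact_force: [1.0, -0.3, -1.1]
opening: 0.092
grip_force: 0.0
```

```bash
python3 - <<'E'
from h import *
for n in("top","side"):
    p,d=read_camera(n);q=cloud(n,d).reshape(-1,3);cv2.imwrite(f"pics/{n}6.png",p)
    for k,c,z0,z1 in(("cap",(.415,.254),.155,.19),("shaker",(.6245,-.266),.07,.11),("orange",(.625,.247),.1,.13),("green",(.606,-.108),.1,.13)):
        w=q[(abs(q[:,0]-c[0])<.045)&(abs(q[:,1]-c[1])<.045)&(q[:,2]>z0)&(q[:,2]<z1)]
        if len(w)>20:print(n,k,len(w),[np.round(x,1) for x in cv2.minAreaRect((w[:,:2]*1000).astype(np.float32))],np.percentile(w[:,2],95))
E
```

```text
top cap 146 [array([415.4, 255.1]), array([40.4, 40.6]), np.float64(4.5)] 0.17866888032330536
top shaker 72 [array([ 620.7, -263.2]), array([32.3, 29.8]), np.float64(81.1)] 0.0958768565612805
top orange 251 [array([623.7, 245. ]), array([60.3, 64.4]), np.float64(47.4)] 0.12017454943616213
side cap 109 [array([415.9, 252.2]), array([41.6, 45.6]), np.float64(15.7)] 0.17466705126856777
side shaker 94 [array([ 620.6, -268.9]), array([31.1, 30.3]), np.float64(0.3)] 0.0913389198206321
side orange 108 [array([616.1, 244.5]), array([68.3, 45.9]), np.float64(81.6)] 0.11724493690271404
side green 247 [array([ 607.6, -111.4]), array([60.4, 62.3]), np.float64(13.6)] 0.11714122098401517
```

Call:
send_rows(
  plan=[
    [[0.4, 1, 0], [0, 0, 0]],
    [[0.4, 1, 0], [0, 0, 0]],
    [[0.4, 1, 0], [0, 0, 0]],
    [[0.4, 1, 0], [0, 0, 0]],
    [[0.4, 1, 0], [0, 0, 0]],
    [[0.4, 1, 0], [0, 0, 0]],
    [[0.4, 1, 0], [0, 0, 0]],
    [[0.4, 1, 0], [0, 0, 0]],
    [[0.5, 1, 0], [0, 0, 0]],
    [[0.5, 1, 0], [0, 0, 0]],
  ],
)

```text
time: 33.1
tool_pos: [0.4302, 0.2147, 0.2297]
tool_rot: [-3.142, 0.001, 3.14]
contact_force: [0.4, 0.0, -0.7]
opening: 0.092
grip_force: 0.0
```

Call:
send_rows(
  plan=[
    [[0.3, 0.8, 0], [0, 0, 0]],
    [[0.28, 0.76, 0], [0, 0, 0]],
    [[0, 0, 0.6], [0, 0, 0]],
    [[0, 0, 0.8], [0, 0, 0]],
    [[0, 0, 0.8], [0, 0, 0]],
    [[0, 0, 0.6], [0, 0, 0]],
    [[0, 0, 0.3], [0, 0, 0]],
    [[0, 0, 0.17], [0, 0, 0]],
    [[0, 0, 0], [0, 0, 0]],
    [[0, 0, 0], [0, 0, 0]],
  ],
)

```text
time: 34.35
tool_pos: [0.4158, 0.2536, 0.1483]
tool_rot: [3.141, 0.001, 3.14]
contact_force: [0.3, 0.7, -0.2]
opening: 0.0916
grip_force: 0.0
```

Call:
send_rows(
  plan=[
    [[0, 0, 0], [0, 0, 0]],
    [[0, 0, 0], [0, 0, 0]],
    [[0, 0, 0], [0, 0, 0]],
    [[0, 0, 0], [0, 0, 0]],
    [[0, 0, 0], [0, 0, 0]],
    [[0, 0, 0], [0, 0, 0]],
    [[0, 0, 0], [0, 0, 0]],
    [[0, 0, 0], [0, 0, 0]],
    [[0, 0, -0.3], [0, 0, 0]],
    [[0, 0, -0.5], [0, 0, 0]],
  ],
  gripper=-0.6,
  force=30,
)

```text
time: 35.6
tool_pos: [0.4152, 0.2532, 0.1681]
tool_rot: [-3.141, -0.001, 3.14]
contact_force: [0.4, -0.4, -2.1]
opening: 0.0427
grip_force: 30.0
```

Call:
send_rows(
  plan=[
    [[0, 0, -0.8], [0, 0, 0]],
    [[-0.4, -0.3, -0.8], [0, 0, 0]],
    [[-0.9, -0.8, 0], [0, 0, 0]],
    [[-1, -0.8, 0], [0, 0, 0]],
    [[-1, -0.8, 0], [0, 0, 0]],
    [[-1, -0.8, 0], [0, 0, 0]],
    [[-1, -0.8, 0], [0, 0, 0]],
    [[-1, -0.8, 0], [0, 0, 0]],
    [[-1, -0.8, 0], [0, 0, 0]],
    [[-0.6, -0.6, 0], [0, 0, 0]],
  ],
)

```text
time: 36.85
tool_pos: [0.6138, 0.0895, 0.2084]
tool_rot: [-3.141, 0.001, 3.139]
contact_force: [-0.8, 0.7, -0.4]
opening: 0.0431
grip_force: 30.0
```

Call:
send_rows(
  plan=[
    [[0, 0, 0], [0, 0, 0]],
    [[0, 0, 0], [0, 0, 0.07]],
    [[0, 0, 0], [0, 0, 0.074]],
    [[0, 0, 0.4], [0, 0, 0]],
    [[0, 0, 0.5], [0, 0, 0]],
    [[0, 0, 0.4], [0, 0, 0]],
    [[0, 0, 0.2], [0, 0, 0]],
    [[0, 0, 0], [0, 0, 0]],
    [[0, 0, 0], [0, 0, 0]],
    [[0, 0, 0], [0, 0, 0]],
  ],
)

```text
time: 38.1
tool_pos: [0.613, 0.0906, 0.1708]
tool_rot: [3.141, 0.001, 2.914]
contact_force: [0.3, 0.2, -0.8]
opening: 0.0427
grip_force: 30.0
```

```bash
python3 - <<'E'
from h import *
print(robot.observe()["tool_pos"],robot.observe()["tool_rot"])
p,d=read_camera("side");t,dt=read_camera("top")
q=cloud("side",d).reshape(-1,3);q=q[(abs(q[:,0]-.612)<.06)&(abs(q[:,1]-.09)<.07)]
for z0,z1 in((.04,.08),(.08,.12),(.12,.15)):
    w=q[(q[:,2]>z0)&(q[:,2]<z1)];r=cv2.minAreaRect((w[:,:2]*1000).astype(np.float32));print(z0,len(w),r)
a=cv2.resize(p[130:230,290:390],(500,500),interpolation=cv2.INTER_CUBIC);b=cv2.resize(t[130:210,260:320],(300,400),interpolation=cv2.INTER_CUBIC)
o=np.zeros((500,800,3),np.uint8);o[:,:500]=a;o[:400,500:]=b;cv2.imwrite("pics/c6.png",o)
E
```

```text
[0.61303325 0.09064984 0.17077885] [3.14126002e+00 8.56695775e-04 2.91394418e+00]
0.04 138 ((598.7208251953125, 65.5206298828125), (31.099348068237305, 53.383872985839844), 47.502925872802734)
0.08 135 ((599.1390380859375, 65.42204284667969), (29.157503128051758, 51.87774658203125), 50.585201263427734)
0.12 125 ((598.6221313476562, 76.2921142578125), (42.63133239746094, 68.12401580810547), 29.840009689331055)
```

View pics/c6.png

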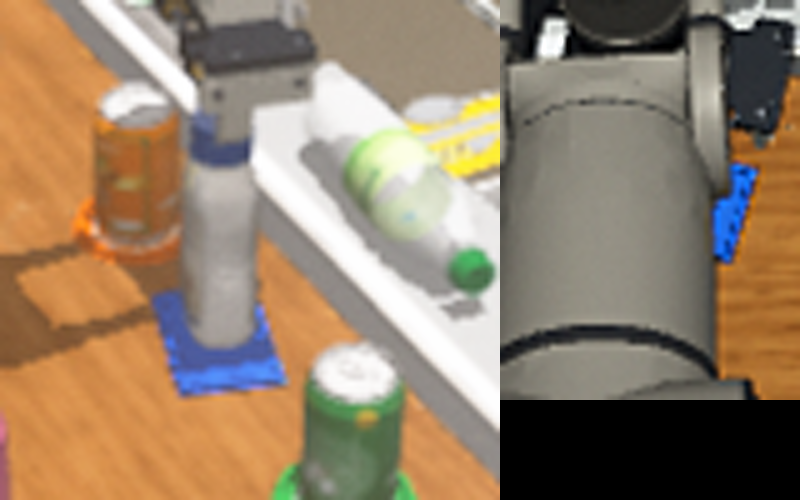

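The crop shows the bottle upright over the blue holder (base at (222,347), about 22 mm up), lengthways with it and central to within about 3 mm. The orange can stands in its holder behind. Lowering it.

Call:
send_rows(
  plan=[
    [[-0.04, 0, 0.15], [0, 0, 0]],
    [[0, 0, 0.15], [0, 0, 0]],
    [[0, 0, 0.15], [0, 0, 0]],
    [[0, 0, 0.15], [0, 0, 0]],
    [[0, 0, 0.08], [0, 0, 0]],
    [[0, 0, 0], [0, 0, 0]],
    [[0, 0, 0], [0, 0, 0]],
    [[0, 0, 0], [0, 0, 0]],
    [[0, 0, 0], [0, 0, 0]],
    [[0, 0, 0], [0, 0, 0]],
  ],
)

```text
time: 39.45
tool_pos: [0.6138, 0.0904, 0.1533]
tool_rot: [3.142, 0.0, 2.914]
contact_force: [0.6, 0.2, -1.4]
opening: 0.0429
grip_force: 30.0
```

```bash
python3 - <<'E'
from h import *
s=robot.observe();print(s["contact_force"],s["torque"])
p,d=read_camera("side")
cv2.imwrite("pics/c7.png",cv2.resize(p[150:220,310:360],(500,600),interpolation=cv2.INTER_CUBIC))
E
```

```text
[ 0.55386653  0.22231599 -1.38798323] [ 0.01180712  0.05423253 -0.07066302]
```

View pics/c7.png

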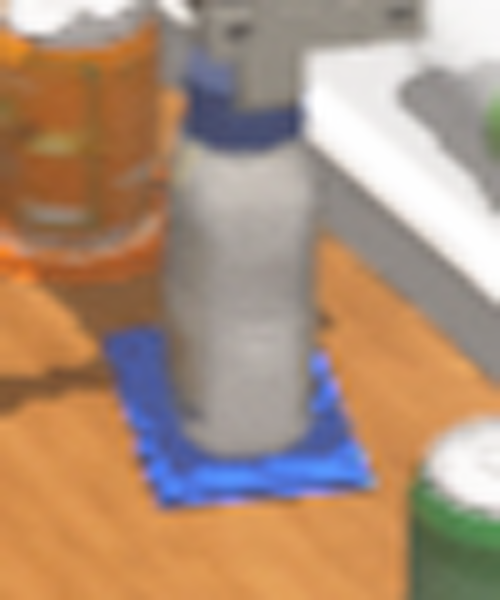

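No contact force on the way down and the base sits inside the rim (base edge at (245,455), rim edge below it at (262,490)). Releasing.

Call:
send_rows(
  plan=[
    [[0, 0, 0], [0, 0, 0]],
    [[0, 0, 0], [0, 0, 0]],
    [[0, 0, 0], [0, 0, 0]],
    [[0, 0, 0], [0, 0, 0]],
    [[0, 0, 0], [0, 0, 0]],
    [[0, 0, -0.6], [0, 0, 0]],
    [[0, 0, -0.8], [0, 0, 0]],
    [[0, 0, -1], [0, 0, 0]],
    [[0, 0, -1], [0, 0, 0]],
    [[0, 0, -0.5], [0, 0, 0]],
  ],
  gripper=1,
)

```text
time: 40.75
tool_pos: [0.6144, 0.0905, 0.2534]
tool_rot: [3.141, 0.003, 2.914]
contact_force: [0.8, 0.4, 0.2]
opening: 0.0921
grip_force: 0.0
```

Call:
send_rows(
  plan=[
    [[1, 0, 0], [0, 0, 0]],
    [[1, 0, 0], [0, 0, 0]],
    [[1, 0, 0], [0, 0, 0]],
    [[1, 0, 0], [0, 0, 0]],
    [[1, 0, 0], [0, 0, 0]],
    [[1, 0, 0], [0, 0, 0]],
    [[1, 0, 0], [0, 0, 0]],
    [[0, 0, 0], [0, 0, 0]],
    [[0, 0, 0], [0, 0, 0]],
    [[0, 0, 0], [0, 0, 0]],
  ],
)

```text
time: 42.0
tool_pos: [0.444, 0.1297, 0.2507]
tool_rot: [-3.142, -0.0, 2.913]
contact_force: [1.0, 0.3, 0.5]
opening: 0.092
grip_force: 0.0
```

```bash
python3 - <<'E'
from h import *
p,d=read_camera("side");t,dt=read_camera("top")
for n,x in(("side",d),("top",dt)):
    q=cloud(n,x).reshape(-1,3)
    for k,c,z0,z1 in(("cap",(.613,.09),.155,.19),("body",(.613,.09),.03,.13),("shaker",(.6245,-.266),.07,.11),("orange",(.625,.247),.1,.13),("green",(.606,-.108),.1,.13)):
        w=q[(abs(q[:,0]-c[0])<.055)&(abs(q[:,1]-c[1])<.06)&(q[:,2]>z0)&(q[:,2]<z1)]
        if len(w)>20:print(n,k,len(w),[np.round(v,1) for v in cv2.minAreaRect((w[:,:2]*1000).astype(np.float32))],np.percentile(w[:,2],95))
a=cv2.resize(p[130:280,280:430],(450,450),interpolation=cv2.INTER_CUBIC);b=cv2.resize(t[130:230,230:400],(340*2//2,200),interpolation=cv2.INTER_CUBIC)
o=np.zeros((450,800,3),np.uint8);o[:,:450]=a;o[:200,455:795]=b;cv2.imwrite("pics/c8.png",o)
E
```

```text
side cap 134 [array([615. ,  86.9]), array([42.2, 47.9]), np.float64(7.6)] 0.18073730186587555
side body 363 [array([599. ,  78.2]), array([42.8, 68. ]), np.float64(29.1)] 0.12672551371358023
side shaker 98 [array([ 621.4, -268.3]), array([29.5, 32.2]), np.float64(81.2)] 0.09212381578704196
side orange 162 [array([625. , 241.8]), array([62.7, 60.2]), np.float64(32.6)] 0.11699051942309391
side green 246 [array([ 607.7, -111.9]), array([62.9, 60.6]), np.float64(27.3)] 0.11784596591060459
top cap 58 [array([614.8,  80. ]), array([38.9, 18.3]), np.float64(6.7)] 0.18412088747626856
top body 131 [array([595. ,  71.8]), array([22.4, 54.7]), np.float64(31.5)] 0.12458385078249379
top shaker 69 [array([ 620.6, -263. ]), array([29.9, 30.7]), np.float64(2.3)] 0.09464076849758048
top green 246 [array([ 604.7, -108. ]), array([62.3, 60.2]), np.float64(87.3)] 0.12010931640200717
```

View pics/c8.png

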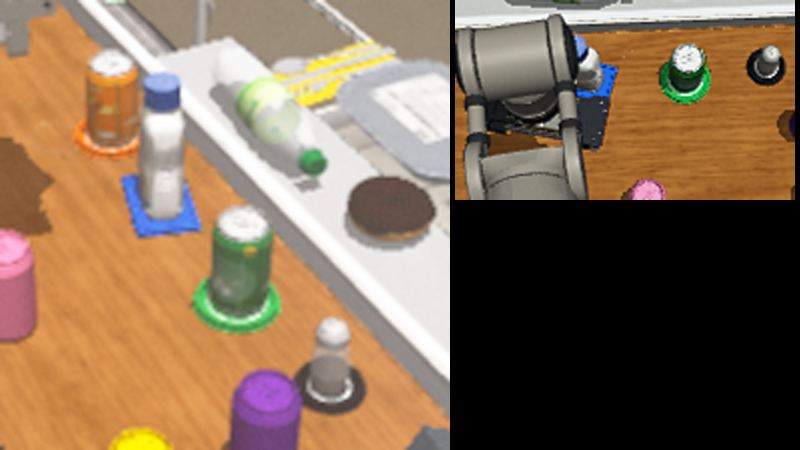

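All four stand upright in their holders: orange can (113,100), bottle (163,150), green can (240,260) and shaker (332,355). The cap is about 5–6 mm higher than before, which matches the 5 mm floor rather than the 10 mm rim.

```bash
python3 -c "
from cell import robot
print(robot.hand_in())"
```

```text
the job is handed in; nothing more can be done
None
```

I handed the job in after about 42 s of robot time: both cans, the shaker and the sauce bottle stand upright in their own holders, the bottle lengthways, and I left the tub, apple and look-alike cans alone.

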